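Line up the bead jars on the shop's display board

ROBOT

A 6-joint arm with a two-finger parallel gripper is mounted at the origin on the work surface. World frame = base frame: x ahead of the robot, y to its left, z up, the work surface at z = 0. Lengths are in m, angles in rad, forces in N, time in s.
With the tool pointing down it reaches from about 0.3 to 0.775 m from the base axis. Payload 14.6 kg.
Tool frame: the origin (TCP) lies at the very end of the fingers, on their centre line; the grasp point (between the pads) lies 19 mm behind it; z points along the fingers, y is the line along which they close (so a half turn about z gives the same grasp; the last joint's range is limited). The gripper opens to 94 mm and grips with 3 to 60 N. Pads are 16 mm wide; open, the fingers measure 119 mm over their backs; the gripper's body (75 mm by 177 mm) begins 78 mm behind the grasp point.
Start: joints at [1.132, 0.3, 1.521, -0, 1.321, -0.067], TCP at [0.2, 0.512, 0.205] pointing down, gripper open.
Joint ranges: [-3.03, 3.03], [-0.79, 2.21], [0.23, 2.52], [-1.04, 4.18], [0, 3.07], [-2.55, 2.55]. Speed limits (rad/s): [2.22, 2.22, 2.57, 3.14, 3.14, 3.14].

INTERFACE

Orientations are given as [roll, pitch, yaw] about the fixed x, y, z axes, in that order (R = Rz(yaw) Ry(pitch) Rx(roll)).
In Python, from station import ctrl gives the robot as it stands.
- The arm moves only by the tool move_arm, never from a script. Its argument "increments" is a list of rows, each a list of 7 numbers: the opening, from 0 (shut) to 1 (fully open), then the shift along the tool's x, y, z in units of 50 mm (1.0 is 50 mm), then the turn, a rotation vector about the tool's x, y, z in rad. In form: [[claw, tx, ty, tz, rx, ry, rz], ...]. A call has 1 to 20 rows; each row shifts and turns the commanded pose from where the row before left it, along the tool's axes as they then stand; what a row does not reach is not made up. A row lasts 1/10 s, in which the tool goes at most 50 mm and 8.59 degrees, less where a joint would pass 70% of its speed; a pose out of reach is approached as far as the arm can. A call is refused whole if a number of a shift passes 1 or a number of a turn 0.15, either way. A call with a gripper value outside its range is refused whole. The fingers move at their own pace and stop on an object; "force" is the grip in N (left out, the last holds). Time passes only in rows, so rows that do not move let the fingers close. It gives the time, the measured TCP pose, the force, the opening and the grip force at its end, in the units of the state.
- ctrl.get_obs(): the state, without advancing time (a new reading comes with each control period).
- ctrl.camera(name): name is "side" or "top" or "wrist"; returns a dict with "color" (480x640x3 uint8, blue, green, red), "K" (3x3 intrinsics, pixels), "pose" (4x4, takes a point from camera to world coordinates); the wrist camera has in their place "tool_from_camera" (4x4, takes a point from camera to tool coordinates, whose origin is the TCP and whose axes are the flange's). Camera axes: x right, y down, z forward; pixel columns grow to the right and rows downward; lengths in m; the calibration is good to about 2 mm. A picture is of the moment at which its call begins: read the wrist's pose just before it. There is no depth.
- ctrl.hand_in(): hands the job in; it is judged then, once.
Trained networks look in a picture, given as the dict that the camera call returned (one of the last four; its "shot" number tells which), for a name from the list of things; names that differ only in an ending like _2 or _b are one class to them, and where a whole thing is asked for, a point or a joint stands for the part that bears it (a point fixed in the world has none). Each returns a list of dicts, best first, with "conf" (0 to 1); they miss things now and then, are a little off and sometimes report something else, mostly with a low value. They report only what shows in the picture. A call takes as long as a camera call. They do not tell look-alikes from the thing itself.
- ctrl.cut_out(name, picture): "mask" (480x640 bool, what is visible of it) and "centre" ([row, column] in pixels, amid what is visible of it).
The state is a dict: "time_s": time; "qpos": joint angles; "joint_vel": joint speeds; "tau": joint torques, N m; "ee_pos": TCP position; "eef_rot": TCP orientation; "force": force on the tool from outside, world axes, zero at the start; "moment": the same for the moment, N m; "grip_width": finger opening in m; "grip_force": force on a finger pad.
Only numpy, scipy, OpenCV 4.12 (cv2) and the standard library are available. Lean on these libraries where they do the work, as an engineer would, in place of code of your own. Each camera call takes 0.05 s, during which the arm holds its last target. There are 200 camera calls.

TASK

Set the four white bead jars out for display on the white board, one upright in the middle of each round grey mark, in order of height: the shortest on the mark next to the brass counter bell, each next one taller, and the tallest at the far end beside the roll of tape. Never let a jar tip over on the way.

Things in the scene. Friction and masses are not known exactly. Their poses are not given: they have to be found in the camera images.
- jar40_mid (a point): The shortest and narrowest of four closed bead jars: upright straight-sided white cylinder with a flat silver screw lid, 30 mm in diameter and 40 mm high over all, lid included; loose, standing on the table at the start, 35 to 350 g. The point is its centre, half-way up (20 mm above its underside); z points up its axis.
- jar50_mid (a point): The second shortest of four closed bead jars: upright straight-sided white cylinder with a flat silver screw lid, 40 mm in diameter and 50 mm high over all, lid included; loose, standing on the table at the start, 35 to 350 g. The point is its centre, half-way up (25 mm above its underside); z points up its axis.
- jar60_mid (a point): The second tallest of four closed bead jars: upright straight-sided white cylinder with a flat silver screw lid, 50 mm in diameter and 60 mm high over all, lid included; loose, standing on the table at the start, 35 to 350 g. The point is its centre, half-way up (30 mm above its underside); z points up its axis.
- jar70_mid (a point): The tallest and widest of four closed bead jars: upright straight-sided white cylinder with a flat silver screw lid, 60 mm in diameter and 70 mm high over all, lid included; loose, standing on the table at the start, 35 to 350 g. The point is its centre, half-way up (35 mm above its underside); z points up its axis.
- mark_a: Round grey mark, 72 mm in diameter, printed flush on the fixed white display board; number 1 of a straight row of four spaced 85 mm, counted from the end on the robot's left (+y). Origin at its centre, on the board's top face, which is 12 mm above the table; x points across the board, away from the robot, y along the row to the robot's left. The board is 110 mm across the row and 360 mm along it.
- mark_b: Round grey mark, 72 mm in diameter, printed flush on the fixed white display board; number 2 of a straight row of four spaced 85 mm, counted from the end on the robot's left (+y). Origin at its centre, on the board's top face, which is 12 mm above the table; x points across the board, away from the robot, y along the row to the robot's left. The board is 110 mm across the row and 360 mm along it.
- mark_c: Round grey mark, 72 mm in diameter, printed flush on the fixed white display board; number 3 of a straight row of four spaced 85 mm, counted from the end on the robot's left (+y). Origin at its centre, on the board's top face, which is 12 mm above the table; x points across the board, away from the robot, y along the row to the robot's left. The board is 110 mm across the row and 360 mm along it.
- mark_d: Round grey mark, 72 mm in diameter, printed flush on the fixed white display board; number 4 of a straight row of four spaced 85 mm, counted from the end on the robot's left (+y). Origin at its centre, on the board's top face, which is 12 mm above the table; x points across the board, away from the robot, y along the row to the robot's left. The board is 110 mm across the row and 360 mm along it.
- bell: Brass counter bell, a dome on a black base, 68 mm in diameter, 45 mm high, fixed. It stands beyond one end of the row of marks, about 92 mm from the end mark's centre; at the other end a fixed yellow roll of tape, 72 mm in diameter, 35 mm high, lies instead. Which end has the bell changes. Origin: centre of its underside.
There are look-alikes about, which are no part of the job. Leave any blue or purple look-alike of the part that bears jar60_mid alone.

How it is judged:
By the outcome, as a careful person would: the job done as asked, in the order asked, and still so for the second after the job is handed in, with the robot touching nothing.
It also fails if it takes over 109 s, if anything falls off the work surface, if the arm or the gripper's body presses on something with over 40 N, if the wrist force passes 120 N, or if a joint passes its speed limit or range.

## Working session

There is one attempt and no reset: what is moved stays moved. The work goes in short steps, Python scripts to look and compute and a tool call to move; the robot and the scene stay as the last step left them, time stands still between calls to the robot, and variables do not carry over. Pictures are saved under pics/ and viewed, at most 14 in all, crops included, and the job is handed in when it is done.

Besides the shell and the picture viewer there is one more tool, called after ">>>" in YAML: its name, and indented under it one key for each argument. move_arm: Moves the arm, as the interface text tells. Its arguments: {"type":"object","properties":{"increments":{"type":"array","items":{"type":"array","items":{"type":"number"}}},"force":{"type":"number"}},"required":["increments"]}

```bash
mkdir -p pics; ls; python3 - <<'E'
from station import ctrl
import cv2
o=ctrl.get_obs(); print({k:o[k] for k in('time_s','ee_pos','eef_rot','grip_width')})
for n in('top','side'):
    p=ctrl.camera(n); cv2.imwrite(f'pics/{n}0.png',p['color']); print(n,p['K'].tolist(),p['pose'].round(4).tolist())
    for m in('jar40_mid','jar50_mid','jar60_mid','jar70_mid','mark_a','bell'):
        print(m,[(round(d['conf'],2),[round(float(c)) for c in d['centre']],int(d['mask'].sum())) for d in ctrl.cut_out(m,p)])
E
```

```text
pics
{'time_s': 0.0, 'ee_pos': array([0.19970961, 0.51217459, 0.20488498]), 'eef_rot': array([-3.14044487e+00, -7.53549443e-05,  2.76980260e+00]), 'grip_width': 0.09391303934310356}
top [[613.6175793394152, 0.0, 333.92340751035056], [0.0, 613.6175793394152, 234.95365582083573], [0.0, 0.0, 1.0]] [[0.0212, -0.9819, 0.1882, 0.2691], [-0.9998, -0.0217, -0.0002, 0.0177], [0.0043, -0.1881, -0.9821, 1.3721], [0.0, 0.0, 0.0, 1.0]]
jar40_mid [(0.76, [233, 521], 212), (0.34, [173, 234], 673)]
jar50_mid [(0.62, [264, 381], 319)]
jar60_mid [(0.93, [313, 310], 439), (0.84, [266, 292], 456), (0.72, [329, 267], 454), (0.7, [300, 242], 482), (0.67, [178, 312], 685)]
jar70_mid [(0.67, [264, 164], 802)]
mark_a [(0.83, [183, 348], 713), (0.8, [178, 275], 796), (0.69, [178, 312], 740), (0.55, [186, 387], 785)]
bell [(0.65, [171, 234], 656)]
side [[465.52775320605866, 0.0, 320.53047514691275], [0.0, 465.52775320605866, 244.22397210363533], [0.0, 0.0, 1.0]] [[0.9976, -0.0537, 0.0446, 0.4592], [-0.0657, -0.5069, 0.8595, -0.8969], [-0.0236, -0.8603, -0.5092, 0.5879], [0.0, 0.0, 0.0, 1.0]]
jar40_mid [(0.88, [398, 365], 504)]
jar50_mid [(0.79, [283, 303], 508)]
jar60_mid [(0.93, [244, 251], 600), (0.86, [219, 267], 458), (0.85, [234, 297], 572), (0.79, [223, 240], 381), (0.4, [188, 291], 505)]
jar70_mid [(0.9, [186, 292], 540), (0.64, [282, 389], 482), (0.31, [260, 381], 426)]
mark_a [(0.7, [226, 377], 283), (0.65, [282, 388], 513), (0.64, [262, 384], 436), (0.6, [243, 377], 357)]
bell [(0.9, [208, 376], 331), (0.51, [259, 382], 402)]
```

View pics/top0.png

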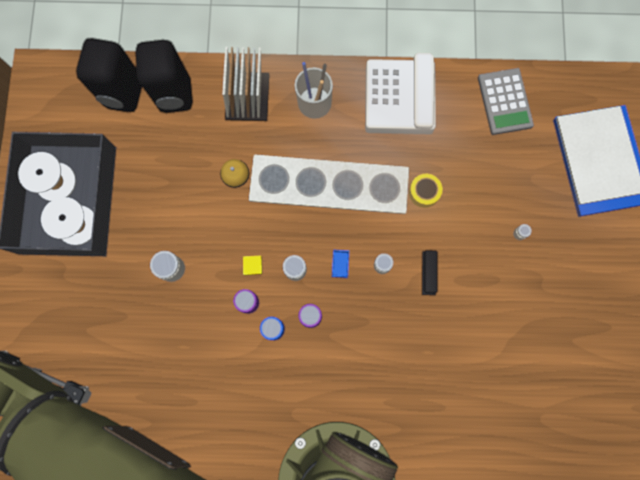

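View pics/side0.png

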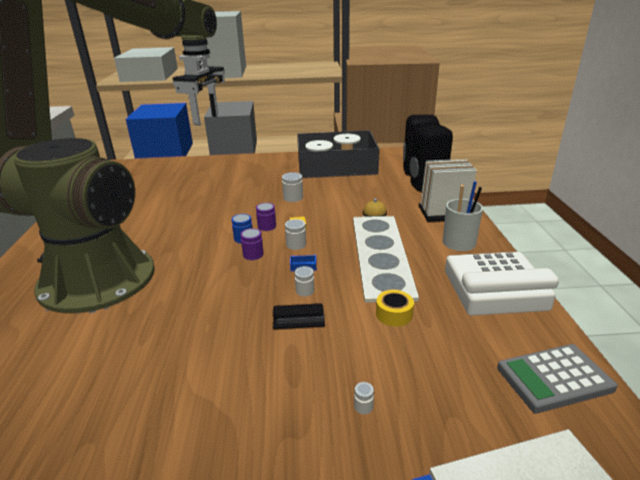

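Top view: the white jars with silver lids are at about (165,265) = 70, (293,267) = 60, (384,263) = 50 and (523,231) = 40. The purple (246,301), (310,316) and blue (272,328) ones are look-alikes. The bell is at (234,173), next to the left-hand (+y) mark, so mark_a takes jar40 and mark_d, by the tape at (426,189), takes jar70. I'll confirm this in a crop and measure.

```bash
cat > h.py <<'E'
import numpy as np,cv2
from scipy.optimize import least_squares
from station import ctrl
def proj(P,K,T):
    c=(np.asarray(P)-T[:3,3])@T[:3,:3]; q=c@K.T; return q[:,:2]/q[:,2:]
def ray(px,K,T,z):
    d=T[:3,:3]@np.linalg.inv(K)@[px[0],px[1],1]; t=T[:3,3]; return (t+d*(z-t[2])/d[2])[:2]
a=np.linspace(0,2*np.pi,40)
def cyl(x,y,r,z0,z1): return np.array([[x+r*np.cos(t),y+r*np.sin(t),z] for z in(z0,z1) for t in a])
def hull_c(P):
    m=cv2.moments(cv2.convexHull(P.astype(np.float32))); return np.array([m['m10'],m['m01']])/m['m00']
def mask_c(m):
    r,c=np.nonzero(m); return np.array([c.mean(),r.mean()])
def fit(c,K,T,r,z0,z1):
    return least_squares(lambda p:hull_c(proj(cyl(*p,r,z0,z1),K,T))-c,ray(c,K,T,z1)).x
E
python3 - <<'E'
from h import *
J={'jar40_mid':(.015,.04,(523,231),(365,398)),'jar50_mid':(.02,.05,(384,263),(303,283)),'jar60_mid':(.025,.06,(293,267),(297,234)),'jar70_mid':(.03,.07,(165,265),(292,186))}
for i,n in enumerate(('top','side')):
    p=ctrl.camera(n);K,T=p['K'],p['pose']
    for j,v in J.items():
        r,h=v[:2]
        for d in ctrl.cut_out(j,p):
            c=mask_c(d['mask'])
            if np.hypot(*(c-v[2+i]))<15: print(n,j,fit(c,K,T,r,0,h).round(4),int(d['mask'].sum()),round(cv2.contourArea(cv2.convexHull(proj(cyl(*fit(c,K,T,r,0,h),r,0,h),K,T).astype(np.float32)))))
    if i==0:
        for d in ctrl.cut_out('mark_a',p): print('mark',ray(mask_c(d['mask']),K,T,.012).round(4))
        g=cv2.cvtColor(p['color'],cv2.COLOR_BGR2GRAY)
        # board corners
        b=((g>150)&(p['color'].max(2).astype(int)-p['color'].min(2)<40)).astype(np.uint8); b[:150]=0;b[216:]=0;b[:,:245]=0;b[:,412:]=0
        box=cv2.minAreaRect(cv2.findNonZero(cv2.morphologyEx(b,cv2.MORPH_OPEN,np.ones((3,3))))); w=[ray(q,K,T,.012) for q in cv2.boxPoints(box)]; print('board',np.round(w,4).tolist(),np.mean(w,0).round(4))
        for nm,q in (('bell',(234,173)),('tape',(426,189)),('phone',(367,128)),('blue',(341,264)),('black',(430,272)),('yellow',(252,265)),('p1',(246,301)),('p2',(310,316))): print(nm,ray(q,K,T,.03).round(3))
        cv2.imwrite('pics/crop.png',cv2.resize(p['color'][140:345,140:540],(800,410),interpolation=cv2.INTER_CUBIC))
E
```

```text
top jar40_mid [ 0.546  -0.4044] 223 223
top jar50_mid [ 0.4667 -0.0905] 301 320
top jar60_mid [0.4508 0.1032] 483 492
top jar70_mid [0.4476 0.3828] 771 845
mark [0.6594 0.1595]
mark [0.6538 0.0751]
mark [ 0.6489 -0.0105]
mark [ 0.6439 -0.0947]
board [[0.6055, 0.2138], [0.7172, 0.2102], [0.6945, -0.1537], [0.5834, -0.1448]] [0.6502 0.0314]
bell [0.664 0.247]
tape [ 0.637 -0.189]
phone [ 0.779 -0.054]
blue [0.461 0.   ]
black [ 0.448 -0.196]
yellow [0.455 0.196]
p1 [0.375 0.206]
p2 [0.346 0.065]
side jar40_mid [ 0.5441 -0.4078] 551 594
side jar50_mid [ 0.4639 -0.0959] 516 539
side jar60_mid [0.4493 0.0994] 577 597
side jar70_mid [0.4468 0.3749] 589 576
```

View pics/crop.png

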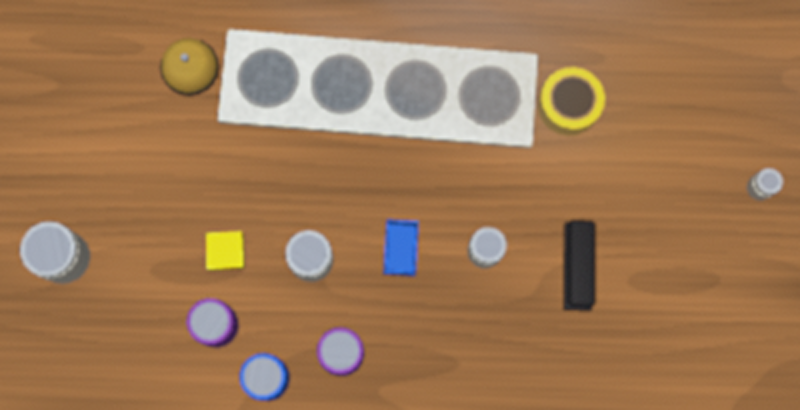

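The crop confirms it: white-bodied jars at (50,250), (308,254), (488,246) and (768,182), look-alikes with purple or blue rims, and the bell by the left-hand mark. I'll turn the tool and go above jar70.

>>> move_arm:
  increments:
    - [1,0,0,0,0,0,0.145]
    - [1,0,0,0,0,0,0.145]
    - [1,0,0,0,0,0,0.145]
    - [1,0,0,0,0,0,0.145]
    - [1,0,0,0,0,0,0.145]
    - [1,0,0,0,0,0,0.145]
    - [1,0,0,0,0,0,0.145]
    - [1,0,0,0,0,0,0.145]
    - [1,0,0,0,0,0,0.039]
    - [1,-0.33,0.62,0,0,0,0]
    - [1,-0.33,0.62,0,0,0,0]
    - [1,-0.33,0.62,0,0,0,0]
    - [1,-0.33,0.62,0,0,0,0]
    - [1,-0.33,0.62,0,0,0,0]
    - [1,-0.33,0.62,0,0,0,0]
    - [1,-0.33,0.62,0,0,0,0]
    - [1,-0.33,0.62,0,0,0,0]
    - [1,0,0,0,0,0,0]
    - [1,0,0,0,0,0,0]
  force: 20

```text
time_s: 3.15
ee_pos: [0.448, 0.3801, 0.2052]
eef_rot: [-3.141, 0.0, 1.57]
force: [-0.3, 0.1, 0.1]
grip_width: 0.0938
grip_force: 0.0
```

```bash
cat >> h.py <<'E'
from scipy.spatial.transform import Rotation as R
def wrist(save=None):
    o=ctrl.get_obs(); p=ctrl.camera('wrist'); T=np.eye(4); T[:3,:3]=R.from_euler('xyz',o['eef_rot']).as_matrix(); T[:3,3]=o['ee_pos']
    if save: cv2.imwrite(f'pics/{save}.png',p['color'])
    print(round(o['time_s'],2),o['ee_pos'].round(4),o['eef_rot'].round(3),'grip',round(o['grip_width'],4))
    return o,p,p['K'],T@p['tool_from_camera']
def look(name,r,z0,z1,save=None):
    o,p,K,T=wrist(save)
    for d in ctrl.cut_out(name,p):
        m=d['mask']; e=m[0].any() or m[-1].any() or m[:,0].any() or m[:,-1].any()
        f=fit(mask_c(m),K,T,r,z0,z1); s=(f-o['ee_pos'][:2])/.05
        A=cv2.contourArea(cv2.convexHull(proj(cyl(*f,r,z0,z1),K,T).astype(np.float32)))
        print(name,round(d['conf'],2),'px',mask_c(m).round(),'edge',e,'area',int(m.sum()),round(A),'xy',f.round(4),'tx,ty',s[::-1].round(3))
E
python3 -c "
from h import *
look('jar70_mid',.03,0,.07,'w1')"
```

```text
3.15 [0.448  0.3801 0.2052] [-3.141  0.     1.57 ] grip 0.0938
jar70_mid 0.62 px [321. 223.] edge False area 3478 3606 xy [0.4464 0.3813] tx,ty [ 0.025 -0.033]
```

View pics/w1.png

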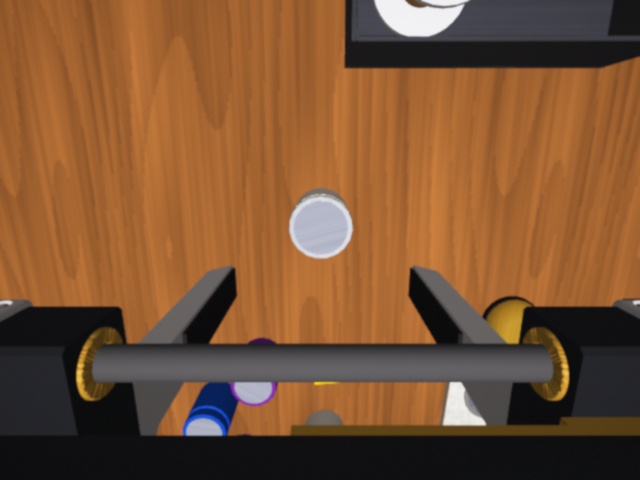

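The wrist view shows the white jar, lid at (321,225), on the fingers' centre line. Descending to grip it.

>>> move_arm:
  increments:
    - [1,0.025,-0.033,0.5,0,0,0]
    - [1,0,0,0.5,0,0,0]
    - [1,0,0,0.5,0,0,0]
    - [1,0,0,0.5,0,0,0]
    - [1,0,0,0.5,0,0,0]
    - [1,0,0,0.5,0,0,0]
    - [1,0,0,0.4,0,0,0]
    - [1,0,0,0.24,0,0,0]
    - [1,0,0,0,0,0,0]
    - [1,0,0,0,0,0,0]
    - [0,0,0,0,0,0,0]
    - [0,0,0,0,0,0,0]
    - [0,0,0,0,0,0,0]
    - [0,0,0,0,0,0,0]
    - [0,0,0,0,0,0,0]
    - [0,0,0,0,0,0,0]
    - [0,0,0,0,0,0,0]
    - [0,0,0,0,0,0,0]
  force: 25

```text
time_s: 5.05
ee_pos: [0.4463, 0.3817, 0.0236]
eef_rot: [3.141, -0.0, 1.571]
force: [-0.6, -0.4, 3.0]
grip_width: 0.0597
grip_force: 25.0
```

>>> move_arm:
  increments:
    - [0,0,0,-0.2,0,0,0]
    - [0,0,0,-0.5,0,0,0]
    - [0,0,0,-0.6,0,0,0]
    - [0,0,0,-0.6,0,0,0]
    - [0,0,0,-0.5,0,0,0]
    - [0,0,0,-0.2,0,0,0]
    - [0,-0.3,0.125,0,0,0,0]
    - [0,-0.6,0.25,0,0,0,0]
    - [0,-0.6,0.25,0,0,0,0]
    - [0,-0.6,0.25,0,0,0,0]
    - [0,-0.6,0.25,0,0,0,0]
    - [0,-0.6,0.25,0,0,0,0]
    - [0,-0.6,0.25,0,0,0,0]
    - [0,-0.6,0.25,0,0,0,0]
    - [0,-0.6,0.25,0,0,0,0]
    - [0,-0.6,0.25,0,0,0,0]
    - [0,-0.6,0.25,0,0,0,0]
    - [0,-0.6,0.25,0,0,0,0]
    - [0,-0.6,0.25,0,0,0,0]
    - [0,-0.6,0.25,0,0,0,0]

```text
time_s: 7.05
ee_pos: [0.6143, -0.0255, 0.1516]
eef_rot: [-3.139, -0.0, 1.57]
force: [0.5, 0.1, -2.8]
grip_width: 0.0597
grip_force: 25.0
```

>>> move_arm:
  increments:
    - [0,-0.6,0.25,0,0,0,0]
    - [0,-0.45,0.175,0,0,0,0]
    - [0,-0.25,0.1,0,0,0,0]
    - [0,-0.14,0.05,0,0,0,0]
    - [0,0,0,0,0,0,0]
    - [0,0,0,0,0,0,0]

```text
time_s: 7.65
ee_pos: [0.6434, -0.0945, 0.1532]
eef_rot: [-3.141, -0.0, 1.572]
force: [-0.5, 0.3, -3.4]
grip_width: 0.0595
grip_force: 25.0
```

```bash
python3 -c "
from h import *
o,p,K,T=wrist('w2')
for d in ctrl.cut_out('mark_a',p):
    c=mask_c(d['mask']); print(round(d['conf'],2),c.round(),int(d['mask'].sum()),ray(c,K,T,.012).round(4))
"
```

```text
7.65 [ 0.6434 -0.0945  0.1532] [-3.141 -0.     1.572] grip 0.0595
0.83 [333.  33.] 5526 [0.6523 0.0692]
0.8 [320. 211.] 2261 [ 0.6416 -0.0799]
0.67 [327. 133.] 5382 [ 0.6472 -0.01  ]
```

View pics/w2.png

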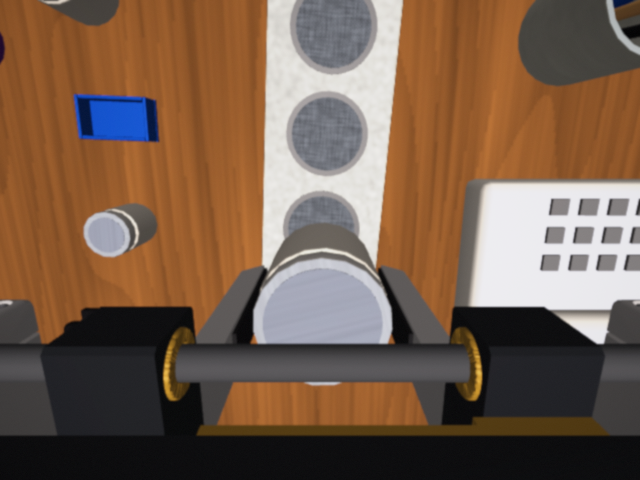

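The view shows jar70 held upright at (322,310), mark_d under it and mark_c at (327,133). Its position agrees with the top view to 2 mm. Lowering.

>>> move_arm:
  increments:
    - [0,0,0,0.3,0,0,0]
    - [0,0,0,0.5,0,0,0]
    - [0,0,0,0.5,0,0,0]
    - [0,0,0,0.5,0,0,0]
    - [0,0,0,0.3,0,0,0]
    - [0,0,0,0.15,0,0,0]
    - [0,0,0,0.08,0,0,0]
    - [0,0,0,0,0,0,0]
    - [0,0,0,0,0,0,0]

```text
time_s: 8.65
ee_pos: [0.6442, -0.0954, 0.0379]
eef_rot: [3.14, 0.0, 1.571]
force: [0.2, 0.1, -2.9]
grip_width: 0.0596
grip_force: 25.0
```

>>> move_arm:
  increments:
    - [0,0,0,0.025,0,0,0]
    - [0,0,0,0.02,0,0,0]
    - [0,0,0,0,0,0,0]
    - [0,0,0,0,0,0,0]

```text
time_s: 9.05
ee_pos: [0.644, -0.0954, 0.0356]
eef_rot: [3.14, 0.0, 1.571]
force: [-2.7, 0.8, 6.8]
grip_width: 0.0595
grip_force: 25.0
```

>>> move_arm:
  increments:
    - [1,0,0,0,0,0,0]
    - [1,0,0,0,0,0,0]
    - [1,0,0,0,0,0,0]
    - [1,0,0,0,0,0,0]
    - [1,0,0,0,0,0,0]
    - [1,0,0,-0.2,0,0,0]
    - [1,0,0,-0.6,0,0,0]
    - [1,0,0,-0.7,0,0,0]
    - [1,0,0,-0.7,0,0,0]
    - [1,0,0,-0.7,0,0,0]
    - [1,0,0,-0.5,0,0,0]
    - [1,0.5,-0.49,0,0,0,0]
    - [1,0.57,-0.56,0,0,0,0]
    - [1,0.57,-0.56,0,0,0,0]
    - [1,0.57,-0.56,0,0,0,0]
    - [1,0.57,-0.56,0,0,0,0]
    - [1,0.57,-0.56,0,0,0,0]
    - [1,0.57,-0.56,0,0,0,0]
    - [1,0,0,0,0,0,0]
    - [1,0,0,0,0,0,0]

```text
time_s: 11.05
ee_pos: [0.4512, 0.101, 0.2057]
eef_rot: [3.14, -0.0, 1.572]
force: [-0.3, -0.0, -0.1]
grip_width: 0.0938
grip_force: 0.0
```

```bash
python3 -c "
from h import *
look('jar60_mid',.025,0,.06,'w3')"
```

```text
11.05 [0.4512 0.101  0.2057] [ 3.14  -0.     1.572] grip 0.0938
jar60_mid 0.91 px [239. 111.] edge False area 2984 3153 xy [0.3745 0.2052] tx,ty [ 2.085 -1.535]
jar60_mid 0.88 px [320. 220.] edge False area 2290 2410 xy [0.4496 0.1029] tx,ty [ 0.039 -0.032]
jar60_mid 0.8 px [220. 250.] edge False area 2257 2816 xy [0.3462 0.0705] tx,ty [-0.609 -2.101]
jar60_mid 0.66 px [184. 175.] edge False area 3013 3214 xy [0.3172 0.1463] tx,ty [ 0.907 -2.68 ]
```

View pics/w3.png

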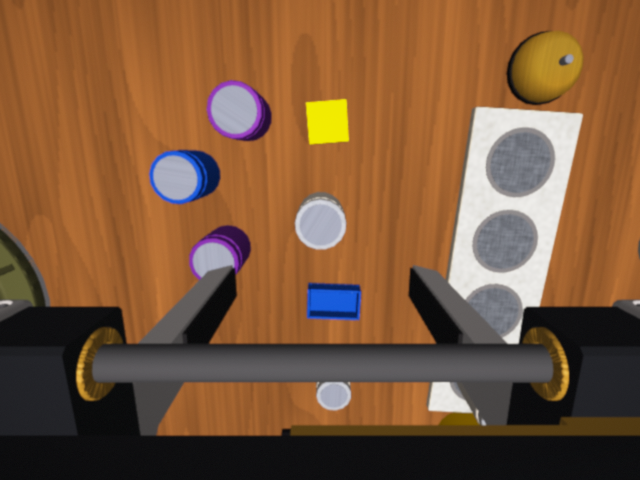

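White jar60 at (320,222), clear of the purple look-alikes at (216,258) and (236,110). Grip it.

>>> move_arm:
  increments:
    - [1,0.039,-0.032,0.5,0,0,0]
    - [1,0,0,0.5,0,0,0]
    - [1,0,0,0.5,0,0,0]
    - [1,0,0,0.5,0,0,0]
    - [1,0,0,0.5,0,0,0]
    - [1,0,0,0.5,0,0,0]
    - [1,0,0,0.5,0,0,0]
    - [1,0,0,0.25,0,0,0]
    - [1,0,0,0,0,0,0]
    - [1,0,0,0,0,0,0]
    - [0,0,0,0,0,0,0]
    - [0,0,0,0,0,0,0]
    - [0,0,0,0,0,0,0]
    - [0,0,0,0,0,0,0]
    - [0,0,0,0,0,0,0]
    - [0,0,0,0,0,0,0]
    - [0,0,0,0,0,0,0]
    - [0,0,0,0,0,0,0]

```text
time_s: 12.95
ee_pos: [0.4496, 0.1026, 0.0173]
eef_rot: [3.142, -0.0, 1.571]
force: [-0.7, 1.0, 1.8]
grip_width: 0.0497
grip_force: 25.0
```

>>> move_arm:
  increments:
    - [0,0,0,-0.2,0,0,0]
    - [0,0,0,-0.5,0,0,0]
    - [0,0,0,-0.6,0,0,0]
    - [0,0,0,-0.6,0,0,0]
    - [0,0,0,-0.5,0,0,0]
    - [0,0,0,-0.2,0,0,0]
    - [0,-0.15,0.26,0,0,0,0]
    - [0,-0.3,0.53,0,0,0,0]
    - [0,-0.3,0.53,0,0,0,0]
    - [0,-0.3,0.53,0,0,0,0]
    - [0,-0.3,0.53,0,0,0,0]
    - [0,-0.3,0.53,0,0,0,0]
    - [0,-0.3,0.53,0,0,0,0]
    - [0,-0.2,0.35,0,0,0,0]
    - [0,-0.1,0.18,0,0,0,0]
    - [0,0,0,0,0,0,0]
    - [0,0,0,0,0,0,0]
    - [0,0,0,0,0,0,0]

```text
time_s: 14.75
ee_pos: [0.6476, -0.0097, 0.1466]
eef_rot: [-3.141, -0.0, 1.571]
force: [0.5, 0.4, -2.2]
grip_width: 0.0496
grip_force: 25.0
```

>>> move_arm:
  increments:
    - [0,0,0,0.3,0,0,0]
    - [0,0,0,0.5,0,0,0]
    - [0,0,0,0.5,0,0,0]
    - [0,0,0,0.5,0,0,0]
    - [0,0,0,0.3,0,0,0]
    - [0,0,0,0.15,0,0,0]
    - [0,0,0,0.05,0,0,0]
    - [0,0,0,0,0,0,0]
    - [0,0,0,0,0,0,0]
    - [0,0,0,0,0,0,0]

```text
time_s: 15.75
ee_pos: [0.6485, -0.0099, 0.0331]
eef_rot: [3.14, 0.0, 1.571]
force: [-0.2, 0.0, -1.0]
grip_width: 0.0499
grip_force: 25.0
```

>>> move_arm:
  increments:
    - [0,0,0,0.035,0,0,0]
    - [0,0,0,0.025,0,0,0]
    - [0,0,0,0.015,0,0,0]
    - [0,0,0,0,0,0,0]
    - [0,0,0,0,0,0,0]

```text
time_s: 16.25
ee_pos: [0.6482, -0.0099, 0.0293]
eef_rot: [3.141, 0.0, 1.571]
force: [-3.5, 0.3, 7.3]
grip_width: 0.0496
grip_force: 25.0
```

>>> move_arm:
  increments:
    - [1,0,0,0,0,0,0]
    - [1,0,0,0,0,0,0]
    - [1,0,0,0,0,0,0]
    - [1,0,0,0,0,0,0]
    - [1,0,0,0,0,0,0]
    - [1,0,0,-0.2,0,0,0]
    - [1,0,0,-0.6,0,0,0]
    - [1,0,0,-0.7,0,0,0]
    - [1,0,0,-0.7,0,0,0]
    - [1,0,0,-0.7,0,0,0]
    - [1,0,0,-0.6,0,0,0]
    - [1,-0.237,-0.523,0,0,0,0]
    - [1,-0.237,-0.523,0,0,0,0]
    - [1,-0.237,-0.523,0,0,0,0]
    - [1,-0.237,-0.523,0,0,0,0]
    - [1,-0.237,-0.523,0,0,0,0]
    - [1,-0.237,-0.523,0,0,0,0]
    - [1,-0.237,-0.523,0,0,0,0]
    - [1,0,0,0,0,0,0]
    - [1,0,0,0,0,0,0]

```text
time_s: 18.25
ee_pos: [0.4653, -0.093, 0.2044]
eef_rot: [3.14, 0.0, 1.57]
force: [0.5, -0.3, -0.3]
grip_width: 0.0936
grip_force: 0.0
```

```bash
python3 -c "
from h import *
look('jar50_mid',.02,0,.05,'w4')"
```

```text
18.25 [ 0.4653 -0.093   0.2044] [3.14 0.   1.57] grip 0.0936
jar50_mid 0.96 px [321. 220.] edge False area 1409 1511 xy [ 0.4644 -0.0921] tx,ty [ 0.019 -0.018]
```

View pics/w4.png

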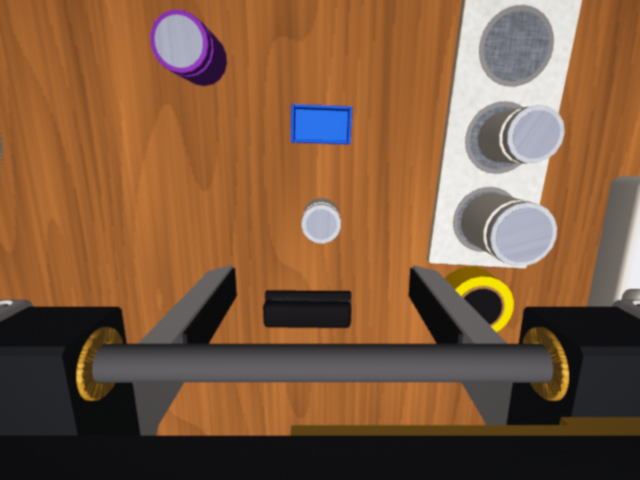

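Jar50 at (321,221), centred. Jars 60 (532,134) and 70 (520,232) stand upright on their marks.

>>> move_arm:
  increments:
    - [1,0.019,-0.018,0.5,0,0,0]
    - [1,0,0,0.5,0,0,0]
    - [1,0,0,0.5,0,0,0]
    - [1,0,0,0.5,0,0,0]
    - [1,0,0,0.5,0,0,0]
    - [1,0,0,0.5,0,0,0]
    - [1,0,0,0.5,0,0,0]
    - [1,0,0,0.25,0,0,0]
    - [1,0,0,0.1,0,0,0]
    - [1,0,0,0,0,0,0]
    - [1,0,0,0,0,0,0]
    - [0,0,0,0,0,0,0]
    - [0,0,0,0,0,0,0]
    - [0,0,0,0,0,0,0]
    - [0,0,0,0,0,0,0]
    - [0,0,0,0,0,0,0]
    - [0,0,0,0,0,0,0]
    - [0,0,0,0,0,0,0]
    - [0,0,0,0,0,0,0]

```text
time_s: 20.25
ee_pos: [0.4641, -0.0919, 0.011]
eef_rot: [3.142, 0.0, 1.571]
force: [-0.3, -0.1, -0.3]
grip_width: 0.0396
grip_force: 25.0
```

>>> move_arm:
  increments:
    - [0,0,0,-0.2,0,0,0]
    - [0,0,0,-0.5,0,0,0]
    - [0,0,0,-0.6,0,0,0]
    - [0,0,0,-0.6,0,0,0]
    - [0,0,0,-0.5,0,0,0]
    - [0,0,0,-0.2,0,0,0]
    - [0,0.2,0.23,0,0,0,0]
    - [0,0.42,0.475,0,0,0,0]
    - [0,0.42,0.475,0,0,0,0]
    - [0,0.42,0.475,0,0,0,0]
    - [0,0.42,0.475,0,0,0,0]
    - [0,0.42,0.475,0,0,0,0]
    - [0,0.42,0.475,0,0,0,0]
    - [0,0.42,0.475,0,0,0,0]
    - [0,0.2,0.225,0,0,0,0]
    - [0,0,0,0,0,0,0]
    - [0,0,0,0,0,0,0]
    - [0,0,0,0,0,0,0]

```text
time_s: 22.05
ee_pos: [0.6525, 0.0747, 0.1404]
eef_rot: [-3.141, 0.0, 1.57]
force: [-0.1, 0.1, -0.7]
grip_width: 0.0397
grip_force: 25.0
```

>>> move_arm:
  increments:
    - [0,0,0,0.3,0,0,0]
    - [0,0,0,0.5,0,0,0]
    - [0,0,0,0.5,0,0,0]
    - [0,0,0,0.5,0,0,0]
    - [0,0,0,0.3,0,0,0]
    - [0,0,0,0.15,0,0,0]
    - [0,0,0,0.05,0,0,0]
    - [0,0,0,0,0,0,0]
    - [0,0,0,0,0,0,0]
    - [0,0,0,0,0,0,0]

```text
time_s: 23.05
ee_pos: [0.6535, 0.0752, 0.0269]
eef_rot: [3.14, -0.0, 1.571]
force: [0.5, 0.6, -1.2]
grip_width: 0.0393
grip_force: 25.0
```

Target z is 0.023.

>>> move_arm:
  increments:
    - [0,0,0,0.035,0,0,0]
    - [0,0,0,0.025,0,0,0]
    - [0,0,0,0.015,0,0,0]
    - [0,0,0,0,0,0,0]
    - [0,0,0,0,0,0,0]

```text
time_s: 23.55
ee_pos: [0.6532, 0.0751, 0.023]
eef_rot: [3.141, 0.0, 1.571]
force: [-4.4, 0.3, 6.9]
grip_width: 0.0396
grip_force: 25.0
```

>>> move_arm:
  increments:
    - [1,0,0,0,0,0,0]
    - [1,0,0,0,0,0,0]
    - [1,0,0,0,0,0,0]
    - [1,0,0,0,0,0,0]
    - [1,0,0,0,0,0,0]
    - [1,0,0,-0.2,0,0,0]
    - [1,0,0,-0.6,0,0,0]
    - [1,0,0,-0.7,0,0,0]
    - [1,0,0,-0.7,0,0,0]
    - [1,0,0,-0.7,0,0,0]
    - [1,0,0,-0.7,0,0,0]

```text
time_s: 24.65
ee_pos: [0.6529, 0.0751, 0.2047]
eef_rot: [3.141, -0.0, 1.571]
force: [0.0, 0.2, -0.1]
grip_width: 0.094
grip_force: 0.0
```

>>> move_arm:
  increments:
    - [1,-0.6,-0.135,0,0,0,0]
    - [1,-0.6,-0.135,0,0,0,0]
    - [1,-0.6,-0.135,0,0,0,0]
    - [1,-0.6,-0.135,0,0,0,0]
    - [1,-0.6,-0.135,0,0,0,0]
    - [1,-0.6,-0.135,0,0,0,0]
    - [1,-0.6,-0.135,0,0,0,0]
    - [1,-0.6,-0.135,0,0,0,0]
    - [1,-0.6,-0.135,0,0,0,0]
    - [1,-0.6,-0.135,0,0,0,0]
    - [1,-0.6,-0.135,0,0,0,0]
    - [1,-0.6,-0.135,0,0,0,0]
    - [1,-0.6,-0.135,0,0,0,0]
    - [1,-0.6,-0.135,0,0,0,0]
    - [1,-0.6,-0.135,0,0,0,0]
    - [1,-0.6,-0.135,0,0,0,0]
    - [1,0,0,0,0,0,0]
    - [1,0,0,0,0,0,0]

```text
time_s: 26.45
ee_pos: [0.5449, -0.4051, 0.2026]
eef_rot: [3.141, -0.0, 1.57]
force: [-0.4, 0.5, -0.1]
grip_width: 0.0937
grip_force: 0.0
```

```bash
python3 -c "
from h import *
look('jar40_mid',.015,0,.04,'w5')"
```

```text
26.45 [ 0.5449 -0.4051  0.2026] [ 3.141 -0.     1.57 ] grip 0.0937
jar40_mid 0.66 px [321. 219.] edge False area 802 841 xy [ 0.5438 -0.4043] tx,ty [ 0.016 -0.022]
```

View pics/w5.png

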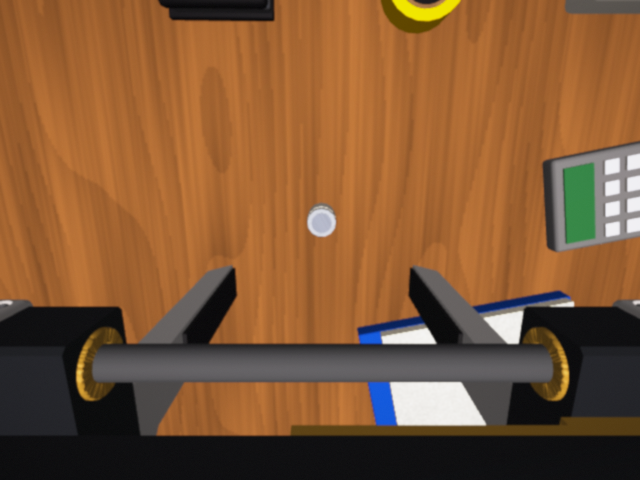

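Jar40 at (321,220); binder and calculator are clear of the fingers.

>>> move_arm:
  increments:
    - [1,0.016,-0.022,0.5,0,0,0]
    - [1,0,0,0.5,0,0,0]
    - [1,0,0,0.5,0,0,0]
    - [1,0,0,0.5,0,0,0]
    - [1,0,0,0.5,0,0,0]
    - [1,0,0,0.5,0,0,0]
    - [1,0,0,0.5,0,0,0]
    - [1,0,0,0.25,0,0,0]
    - [1,0,0,0.13,0,0,0]
    - [1,0,0,0,0,0,0]
    - [1,0,0,0,0,0,0]
    - [0,0,0,0,0,0,0]
    - [0,0,0,0,0,0,0]
    - [0,0,0,0,0,0,0]
    - [0,0,0,0,0,0,0]
    - [0,0,0,0,0,0,0]
    - [0,0,0,0,0,0,0]
    - [0,0,0,0,0,0,0]
    - [0,0,0,0,0,0,0]

```text
time_s: 28.45
ee_pos: [0.544, -0.4041, 0.0082]
eef_rot: [-3.142, 0.0, 1.571]
force: [0.2, -0.5, -0.7]
grip_width: 0.0333
grip_force: 0.0
```

>>> move_arm:
  increments:
    - [0,0,0,0,0,0,0]
    - [0,0,0,0,0,0,0]
    - [0,0,0,0,0,0,0]
    - [0,0,0,0,0,0,0]

```text
time_s: 28.85
ee_pos: [0.544, -0.4041, 0.0082]
eef_rot: [-3.142, -0.0, 1.571]
force: [-0.1, 1.1, 0.6]
grip_width: 0.0291
grip_force: 25.0
```

>>> move_arm:
  increments:
    - [0,0,0,-0.2,0,0,0]
    - [0,0,0,-0.5,0,0,0]
    - [0,0,0,-0.6,0,0,0]
    - [0,0,0,-0.6,0,0,0]
    - [0,0,0,-0.6,0,0,0]
    - [0,0,0,-0.5,0,0,0]
    - [0,0,0,-0.2,0,0,0]
    - [0,0.3,0.06,0,0,0,0]
    - [0,0.6,0.12,0,0,0,0]
    - [0,0.6,0.12,0,0,0,0]
    - [0,0.6,0.12,0,0,0,0]
    - [0,0.6,0.12,0,0,0,0]
    - [0,0.6,0.12,0,0,0,0]
    - [0,0.6,0.12,0,0,0,0]
    - [0,0.6,0.12,0,0,0,0]
    - [0,0.6,0.12,0,0,0,0]
    - [0,0.6,0.12,0,0,0,0]
    - [0,0.6,0.12,0,0,0,0]
    - [0,0.6,0.12,0,0,0,0]
    - [0,0.6,0.12,0,0,0,0]

```text
time_s: 30.85
ee_pos: [0.6181, -0.0268, 0.1664]
eef_rot: [-3.139, -0.0, 1.571]
force: [0.6, 0.3, 0.2]
grip_width: 0.0296
grip_force: 25.0
```

>>> move_arm:
  increments:
    - [0,0.6,0.12,0,0,0,0]
    - [0,0.6,0.12,0,0,0,0]
    - [0,0.6,0.13,0,0,0,0]
    - [0,0.6,0.13,0,0,0,0]
    - [0,0.6,0.13,0,0,0,0]
    - [0,0.5,0.1,0,0,0,0]
    - [0,0.27,0.06,0,0,0,0]
    - [0,0,0,0,0,0,0]
    - [0,0,0,0,0,0,0]
    - [0,0,0,0,0,0,0]

```text
time_s: 31.85
ee_pos: [0.6584, 0.1583, 0.168]
eef_rot: [-3.141, 0.0, 1.57]
force: [0.2, -0.2, -0.5]
grip_width: 0.0296
grip_force: 25.0
```

>>> move_arm:
  increments:
    - [0,0,0,0.3,0,0,0]
    - [0,0,0,0.5,0,0,0]
    - [0,0,0,0.6,0,0,0]
    - [0,0,0,0.6,0,0,0]
    - [0,0,0,0.5,0,0,0]
    - [0,0,0,0.25,0,0,0]
    - [0,0,0,0.1,0,0,0]
    - [0,0,0,0.05,0,0,0]
    - [0,0,0,0,0,0,0]
    - [0,0,0,0,0,0,0]
    - [0,0,0,0,0,0,0]

```text
time_s: 32.95
ee_pos: [0.6589, 0.1595, 0.0241]
eef_rot: [3.14, -0.0, 1.571]
force: [-0.3, -1.0, -0.1]
grip_width: 0.0297
grip_force: 25.0
```

Target z is 0.0202.

>>> move_arm:
  increments:
    - [0,0,0,0.035,0,0,0]
    - [0,0,0,0.025,0,0,0]
    - [0,0,0,0.015,0,0,0]
    - [0,0,0,0,0,0,0]
    - [0,0,0,0,0,0,0]

```text
time_s: 33.45
ee_pos: [0.6586, 0.1595, 0.0202]
eef_rot: [3.141, -0.0, 1.571]
force: [-3.9, -0.8, 6.3]
grip_width: 0.0295
grip_force: 25.0
```

>>> move_arm:
  increments:
    - [1,0,0,0,0,0,0]
    - [1,0,0,0,0,0,0]
    - [1,0,0,0,0,0,0]
    - [1,0,0,0,0,0,0]
    - [1,0,0,0,0,0,0]
    - [1,0,0,0,0,0,0]
    - [1,0,0,-0.2,0,0,0]
    - [1,0,0,-0.6,0,0,0]
    - [1,0,0,-0.7,0,0,0]
    - [1,0,0,-0.7,0,0,0]
    - [1,0,0,-0.7,0,0,0]
    - [1,0,0,-0.7,0,0,0]
    - [1,0,-0.6,0,0,0,0]
    - [1,0,-0.6,0,0,0,0]
    - [1,0,-0.6,0,0,0,0]
    - [1,0,-0.6,0,0,0,0]
    - [1,0,-0.6,0,0,0,0]
    - [1,0,-0.6,0,0,0,0]
    - [1,0,0,0,0,0,0]
    - [1,0,0,0,0,0,0]

```text
time_s: 35.45
ee_pos: [0.4787, 0.1595, 0.2006]
eef_rot: [3.14, -0.0, 1.571]
force: [1.1, 0.8, 0.3]
grip_width: 0.0939
grip_force: 0.0
```

```bash
python3 - <<'E'
from h import *
J={'jar40_mid':(.015,.04,.6588,.1595),'jar50_mid':(.02,.05,.6535,.075),'jar60_mid':(.025,.06,.648,-.01),'jar70_mid':(.03,.07,.643,-.095)}
for n in('top','side'):
    p=ctrl.camera(n)
    for j,(r,h,x,y) in J.items():
        for d in ctrl.cut_out(j,p):
            f=fit(mask_c(d['mask']),p['K'],p['pose'],r,.012,.012+h)
            if np.hypot(*(f-[x,y]))<.04: print(n,j,round(d['conf'],2),f.round(4),((f-[x,y])*1000).round(1),'mm')
    b=p['color'][130:230,210:460] if n=='top' else p['color'][180:340,300:440]
    cv2.imwrite(f'pics/end_{n}.png',cv2.resize(b,None,fx=3,fy=3,interpolation=cv2.INTER_CUBIC))
E
```

```text
top jar40_mid 0.7 [0.6621 0.1572] [ 3.3 -2.3] mm
top jar50_mid 0.87 [0.655  0.0755] [1.5 0.5] mm
top jar60_mid 0.89 [ 0.6501 -0.0089] [2.1 1.1] mm
top jar70_mid 0.95 [ 0.6458 -0.0954] [ 2.8 -0.4] mm
side jar40_mid 0.62 [0.6602 0.1709] [ 1.4 11.4] mm
side jar60_mid 0.79 [0.6516 0.0182] [ 3.6 28.2] mm
side jar70_mid 0.66 [ 0.6437 -0.0985] [ 0.7 -3.5] mm
```

View pics/end_top.png

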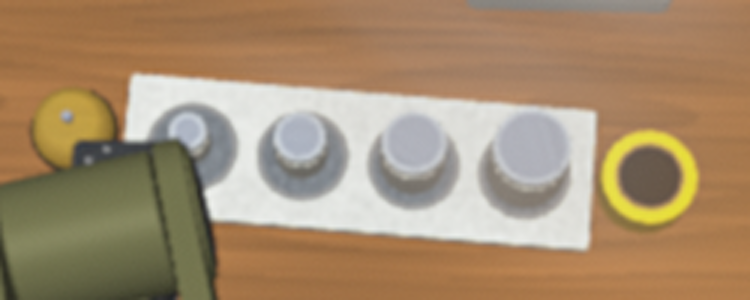

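View pics/end_side.png

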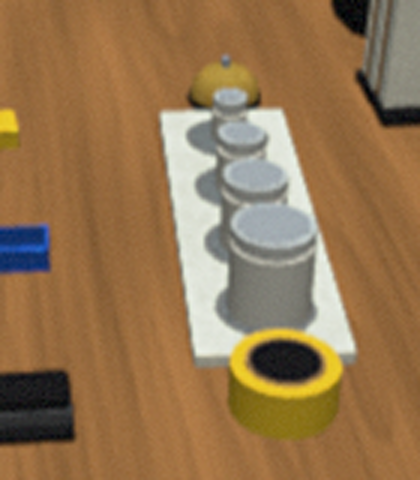

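Both views show the four jars upright and centred within about 3 mm: jar40 by the bell at (187,128), then jar50, jar60, and jar70 by the tape at (530,150). Handing in.

```bash
python3 -c "
from station import ctrl
print(ctrl.hand_in())"
```

```text
the job is handed in; nothing more can be done
None
```

The job is handed in at about 36 s: all four jars stand upright on their marks, within about 3 mm of centre by the top camera, running from the shortest beside the bell (mark_a) to the tallest beside the tape (mark_d).

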